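# Lock the seal-engraving turntable

## Robot

A 6-joint arm with a two-finger parallel gripper is mounted at the origin on the work surface. World frame = base frame: x ahead of the robot, y to its left, z up, the work surface at z = 0. Lengths are in mm, angles in rad, forces in N, time in s.
With the tool pointing down it reaches from about 275 to 875 mm from the base axis. Payload 12.5 kg.
Tool frame: the origin (TCP) lies between the finger pads; the fingertips stand 11 mm ahead of it and the grasp point (between the pads) lies 8 mm behind it; z points along the fingers, y is the line along which they close (so a half turn about z gives the same grasp; the last joint's range is limited). The gripper opens to 85 mm and grips with 20 to 120 N. Pads are 22 mm wide; open, the fingers measure 114 mm over their backs; the gripper's body (76 mm by 85 mm) begins 54 mm behind the grasp point. The pads swing forward as they close: fully open they stand 13 mm farther back than shut.
Start: joints at [-1.22, 0.351, 1.652, -0, 1.139, -0.085], TCP at [232.191, -498.57, 242.29] pointing down, gripper open.
Joint ranges: [-2.75, 2.75], [-0.79, 2.1], [0.01, 2.65], [-1.57, 4.71], [0.07, 3.14], [-2.87, 2.87]. Speed limits (rad/s): [2.22, 2.22, 2.79, 3.14, 3.14, 3.14].

## Interface

Orientations are given as a unit quaternion [x, y, z, w].
In Python, from rig import * gives the robot as it stands.
- The arm moves only by the tool jog_arm, never from a script. Its argument "moves" is a list of rows, each a list of 7 numbers: the shift along the tool's x, y, z normalised to -1 to 1, where 1 is 0.25 m, then the turn, a rotation vector about the tool's x, y, z normalised to -1 to 1, where 1 is 180 degrees, then the opening, from 0 (shut) to 1 (fully open). A call has 1 to 12 rows; each row shifts and turns the commanded pose from where the row before left it, along the tool's axes as they then stand; what a row does not reach is not made up. A row lasts 1/8 s, in which the tool goes at most 62.5 mm and 10.7 degrees, less where a joint would pass 70% of its speed; a pose out of reach is approached as far as the arm can. A call with a number of a shift or a turn outside -1 to 1 is refused whole. A call with a gripper value outside its range is refused whole. The fingers move at their own pace and stop on an object; the grip force is fixed at half the most. Time passes only in rows, so rows that do not move let the fingers close. It gives the time, the measured TCP pose, the force, the opening and the grip force at its end, in the units of the state.
- get_state(): the state, without advancing time (a new reading comes with each control period).
- capture(name): name is "side" or "top" or "wrist"; returns the picture (384x512x3 uint8, red, green, blue); there is no depth.
- camera_params(name): a dict with "intrinsics" (3x3 intrinsics, pixels), "R" (3x3) and "t" (3): a world point X has camera coordinates R X + t. Camera axes: x right, y down, z forward; pixel columns grow to the right and rows downward; lengths in mm; the calibration is good to about 2 mm. A picture is of the moment at which its call begins: read the wrist's pose just before it. camera_params takes no time and is no camera call; for the wrist camera it gives the pose at the moment of the call.
- close_job(): hands the job in; it is judged then, once.
Trained networks look in the newest picture that a camera, given by its name, has taken for a name from the list of things; names that differ only in an ending like _2 or _b are one class to them, and where a whole thing is asked for, a point or a joint stands for the part that bears it (a point fixed in the world has none). Each returns a list of dicts, best first, with "score" (0 to 1); they miss things now and then, are a little off and sometimes report something else, mostly with a low value. They report only what shows in the picture. A call takes as long as a camera call.
- boxes_of(camera, thing): "at" ([row, column] in pixels, amid what is visible of it).
The state is a dict: "time": time; "joints": joint angles; "qd": joint speeds; "effort": joint torques, N m; "ee_pos": TCP position; "tcp_rot": TCP orientation; "contact_force": force on the tool from outside, world axes, zero at the start; "ft_torque": the same for the moment, N m; "width": finger opening in mm; "gripper_force": force on a finger pad.
Only numpy, scipy, OpenCV 4.12 (cv2) and the standard library are available. Lean on these libraries where they do the work, as an engineer would, in place of code of your own. Each camera call takes 0.05 s, during which the arm holds its last target. There are 200 camera calls.

## Task

Lock the seal-engraving turntable for carving: with the fingertips, push its silver disc round until the slot in the disc's edge faces the brass locking bar, then push the bar by its red tab until it has gone through the slot and is fully home. Push gently and only push: do not squeeze, pick up or lift anything, and leave everything else on the desk where it is.

Things in the scene. Friction and masses are not known exactly. Their poses are not given: they have to be found in the camera images.
- stand: Seal-engraver's turntable, fixed to the desk: dark iron round foot (radius 80 mm) with an arm 50 mm wide, 27 mm high, reaching along its own -x to 170 mm from the axis. Origin: on the desk, on the disc's upright axis; z up. The locking bar lies on its -x side and is pushed along its +x. An aluminium guide for the bar stands on the arm, 94 to 114 mm from the axis, 35 mm wide, top 49 mm above the desk
- disc: Silver index disc of the turntable, turning about the upright axis. Origin: on the axis, at desk level; its own -x points to its slot, +x to its knob, z up: turned to the same yaw as the stand, the slot faces the bar exactly. It turns without end either way, takes about 0.07 N m (1 N at the knob) and stays where it is left
- centre (a point): Centre of the disc's top face, 42 mm above the desk. The disc has radius 85 mm, is 12 mm thick and has one slot in its edge. On its middle sits a wooden seal bed (62 x 48 mm, corners 40 mm from the axis) gripping a stone seal, top 92 mm above the desk; bed and seal turn with the disc
- slot (a point): Mouth of the disc's one slot: mid-slot at the rim, 85 mm from the axis, 36 mm above the desk; turns with the disc. The slot is 16 mm wide, open at the rim, and runs in to 57 mm from the axis; red lines mark its two edges
- knob (a point): Black turning knob on the disc, 70 mm from the axis, straight across from the slot: an upright peg 15 mm thick (17 mm at its ball top), 42 to 83 mm above the desk. The point lies on its axis 64 mm above the desk and turns with the disc. A fingertip set beside it, above the disc's face, can push it round
- gate (a point): Fixed point on the stand where the bar crosses the disc's rim, 85 mm from the axis on the stand's -x side, 36 mm above the desk: the slot's mouth must come here
- bar (a joint): Slide of the brass locking bar, m: 0 drawn out, 0.030 fully home (rubber-buffered stop). It takes about 3 N and stays where left. Bar 12 mm wide, 31 to 41 mm above the desk; its tapered nose stands 6 mm off the rim when drawn out and 24 mm inside the slot when home. The rim stops it if the slot is over 5 mm off; within that the nose centres the disc
- tab (a point): Red upright thumb tab on the bar: 8 mm thick along the bar, 26 mm wide, 40 to 74 mm above the desk. The point is at its middle, 60 mm above the desk; 149 mm from the disc's axis when drawn out, 119 mm when home (1 mm short of the guide). Push its outer side towards the axis; the arm below it is 27 mm high, the bar's tail (top 41 mm) ends 16 mm beyond the point
- green_seal: Loose green stone seal, 26 x 26 mm, 65 mm high with a ball top, standing beside the turntable; origin under its middle. Leave alone
- cream_seal: Loose cream stone seal, 22 x 22 mm, 62 mm high, standing beside the turntable; origin under its middle. Leave alone
- paste_jar: Loose blue porcelain jar of seal paste, 64 mm across, 37 mm high, beside the turntable; origin under its middle. Leave alone
- phone: Black phone lying on the desk, 150 (x) x 73 x 9 mm; origin under its middle. Leave alone
- tissue_pack: Pack of tissues, 185 (x) x 105 x 62 mm; origin under its middle. Leave alone
- brush_pot: White pot, 72 mm across and 95 mm high, with brushes up to 250 mm high; origin under its middle. Leave alone
- inkstone: Black inkstone, 150 (x) x 100 x 24 mm; origin under its middle. Leave alone

How it is judged (in metres and radians):
On the way, in this order (a step that is already met when the one before it is completed fails the run):
1. the disc's slot faces the locking bar (horizontal distance between slot and gate below 0.0055 m), for 0.2 s.
2. the bar is pushed through the slot, fully home (value of joint bar above 0.027 m), for 0.2 s.
At the end, for the whole second after the job is handed in: The bar is home to within 3 mm of its stop, its nose in the disc's slot, and the mouth of the slot lies within 3.5 mm of the gate point (value of joint bar above 0.027 m and horizontal distance between slot and gate below 0.0035 m); the robot touches nothing.
It fails at once if the tab or anything on the turntable is squeezed or pushed hard (over 50 N) (contact force between the fingers and stand above 50 N).
It fails at once if the disc, its knob or the seal is squeezed or pushed hard (over 30 N) (contact force between the fingers and disc above 30 N).
It fails at once if something else on the desk is lifted, carried or pushed more than 15 mm (distance of any of green_seal, cream_seal, paste_jar, phone, tissue_pack, brush_pot, inkstone from where it was at the start of the episode above 0.015 m).
It also fails if it takes over 48 s, if anything falls off the work surface, if the arm or the gripper's body presses on something with over 40 N, if the wrist force passes 120 N, or if a joint passes its speed limit or range.

## Working session

There is one attempt and no reset: what is moved stays moved. The work goes in short steps, Python scripts to look and compute and a tool call to move; the robot and the scene stay as the last step left them, time stands still between calls to the robot, and variables do not carry over. Pictures are saved under pics/ and viewed, at most 10 in all, crops included, and the job is handed in when it is done.

Besides the shell and the picture viewer there is one more tool, called after "Emit:" by a JSON object that holds its "fn" and its "kwargs", one argument or row to a line. jog_arm: Moves the arm, as the interface text tells. Scaled input: -1 to 1 covers 0.25 m each way for a shift and 180 degrees each way for a turn. Its arguments: {"type":"object","properties":{"moves":{"type":"array"}},"required":["moves"]}

```bash
mkdir -p pics; ls; cat > h.py <<'E'
from rig import *
import numpy as np, cv2
def ray(cam,rc,z,P=None):
    P=P or camera_params(cam);K=np.array(P["intrinsics"]);R=np.array(P["R"]);t=np.array(P["t"])
    d=R.T@np.linalg.solve(K,[rc[1],rc[0],1.]);c=-R.T@t
    return c+d*(z-c[2])/d[2]
def proj(cam,X):
    P=camera_params(cam);p=np.array(P["intrinsics"])@(np.array(P["R"])@np.array(X,float)+P["t"]);return p[1]/p[2],p[0]/p[2]
E
python3 - <<'E'
from h import *
Z=dict(centre=42,slot=36,knob=64,tab=60,green_seal=30,cream_seal=30,paste_jar=18,brush_pot=50,stand=20,disc=42,phone=5,tissue_pack=40,inkstone=20)
for c in ("top","side"):
    im=capture(c);cv2.imwrite(f"pics/{c}0.png",im[:,:,::-1])
    for n,z in Z.items():
        b=boxes_of(c,n)
        print(c,n,[(np.round(x["at"]),round(x["score"],2),ray(c,x["at"],z).round()[:2]) for x in b[:2]])
print(get_state())
a=cv2.imread("pics/top0.png");b=cv2.imread("pics/side0.png");cv2.imwrite("pics/b0.png",cv2.resize(np.vstack([a,b]),(450,600)))
cv2.imwrite("pics/top0b.png",cv2.resize(a,(800,600),interpolation=cv2.INTER_CUBIC))
E
```

```text
pics
top centre [(array([173., 277.]), 0.74, array([614., -91.]))]
top slot [(array([172., 276.]), 0.78, array([620., -86.])), (array([176., 379.]), 0.58, array([ 601., -455.]))]
top knob [(array([169., 274.]), 0.79, array([627., -80.]))]
top tab [(array([204., 293.]), 0.4, array([ 499., -144.]))]
top green_seal [(array([164., 318.]), 0.49, array([ 648., -240.]))]
top cream_seal [(array([164., 236.]), 0.45, array([655.,  59.]))]
top paste_jar [(array([199., 248.]), 0.68, array([527.,  16.]))]
top brush_pot [(array([178., 126.]), 0.93, array([605., 450.]))]
top stand [(array([174., 278.]), 0.9, array([615., -96.]))]
top disc []
top phone [(array([224., 134.]), 0.73, array([441., 431.]))]
top tissue_pack [(array([179., 129.]), 0.66, array([602., 443.])), (array([174., 381.]), 0.59, array([ 606., -461.]))]
top inkstone [(array([250., 383.]), 0.66, array([ 339., -458.]))]
side centre []
side slot [(array([190., 234.]), 0.89, array([639., -86.]))]
side knob [(array([193., 246.]), 0.64, array([579., -47.])), (array([190., 238.]), 0.58, array([607., -51.]))]
side tab []
side green_seal [(ar
[... 816 characters left out ...]
)]
{'time': 1.4, 'joints': array([-1.21961067e+00,  3.50740903e-01,  1.65178036e+00,  3.52329784e-05,
        1.13910899e+00, -8.45999574e-02]), 'qd': array([ 0.00021364,  0.00057294, -0.00046831,  0.00063284, -0.00204995,
        0.00012605]), 'effort': array([-5.10081372e-04, -5.06026518e+01, -2.91645992e+01, -1.67971730e-04,
        5.52240490e-04, -6.28183602e-05]), 'ee_pos': array([ 232.19566405, -498.57539715,  242.27461826]), 'tcp_rot': array([ 9.76356727e-01,  2.16165540e-01,  1.33600442e-05, -2.07579209e-05]), 'contact_force': array([ 0.69160846, -0.22464312,  0.75098646]), 'ft_torque': array([ 0.04351575, -0.00702923,  0.01526995]), 'gripper_force': 0.0, 'width': 85.64308873012692}
```

View pics/top0b.png

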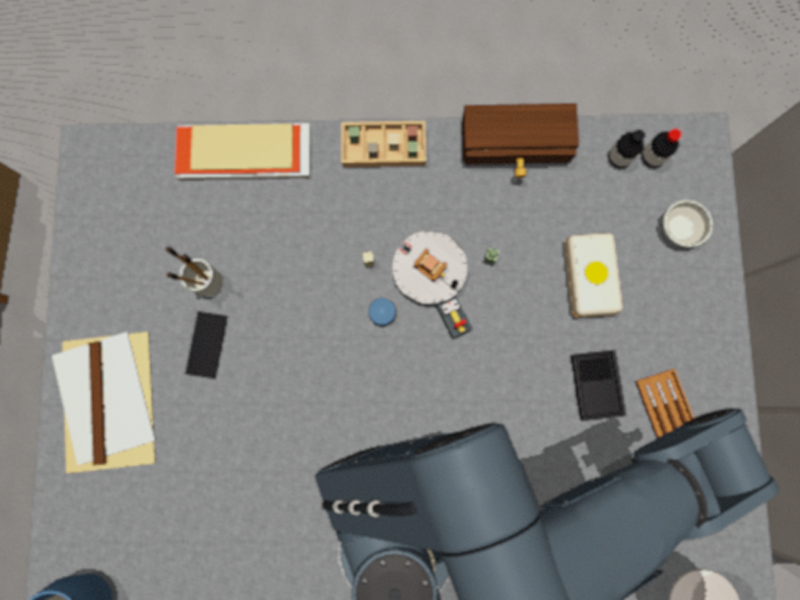

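View pics/side0.png

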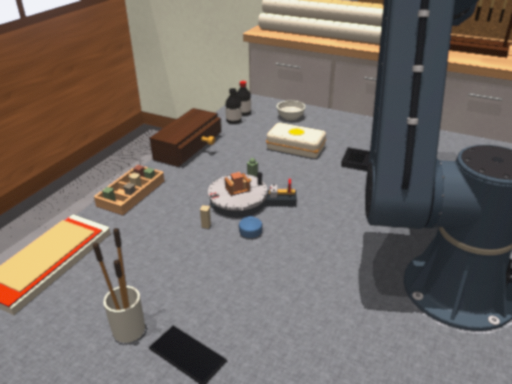

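The top view (800-px scale) shows the disc at (430,268), its slot (red lines) at upper left (405,248), the knob at lower right (455,284), and the tab at (460,322). The stand's yaw is about 25° and the slot sits at about 51°, so the disc has to turn about +154°. I'll move over it with the gripper shut and look with the wrist camera.

Emit:
{"fn": "jog_arm", "kwargs": {
  "moves": [
    [0.2, -0.09, -0.04, 0, 0, 0, 0],
    [0.2, -0.09, -0.04, 0, 0, 0, 0],
    [0.2, -0.09, -0.04, 0, 0, 0, 0],
    [0.2, -0.09, -0.04, 0, 0, 0, 0],
    [0.2, -0.09, -0.04, 0, 0, 0, 0],
    [0.2, -0.09, -0.04, 0, 0, 0, 0],
    [0.2, -0.09, -0.04, 0, 0, 0, 0],
    [0.2, -0.09, -0.04, 0, 0, 0, 0],
    [0, 0, 0, 0, 0, 0, 0],
    [0, 0, 0, 0, 0, 0, 0]
  ]
}}

```text
time: 2.65
ee_pos: [518.5, -166.7, 322.0]
tcp_rot: [0.976, 0.216, -0.0, -0.0]
contact_force: [-0.7, -0.3, -0.0]
width: 0.0
gripper_force: 0.0
```

```bash
cat > look.py <<'E'
from h import *
import sys
P=camera_params("wrist");im=capture("wrist");cv2.imwrite(f"pics/{sys.argv[1]}.png",im[:,:,::-1])
s=get_state();print(s["time"],s["ee_pos"].round(1),s["tcp_rot"].round(3),s["width"],s["contact_force"].round(1))
for n,z in dict(centre=42,slot=36,knob=64,tab=60,green_seal=30).items():
    b=boxes_of("wrist",n);print(n,[(np.round(x["at"]),round(x["score"],2),ray("wrist",x["at"],z,P).round(1)[:2]) for x in b[:3]])
E
python3 look.py w1
```

```text
2.7 [ 518.3 -167.1  322. ] [ 0.976  0.216 -0.    -0.   ] 0.05321943799561174 [-0.2  0.5 -0.1]
centre [(array([ 56., 233.]), 0.7, array([625.9, -87. ]))]
slot [(array([ 55., 229.]), 0.77, array([624.7, -81.5]))]
knob [(array([ 55., 231.]), 0.94, array([622.7, -87.1]))]
tab [(array([169., 233.]), 0.95, array([ 496. , -145.4]))]
green_seal [(array([ 89., 339.]), 0.83, array([ 649.4, -231.2]))]
```

View pics/w1.png

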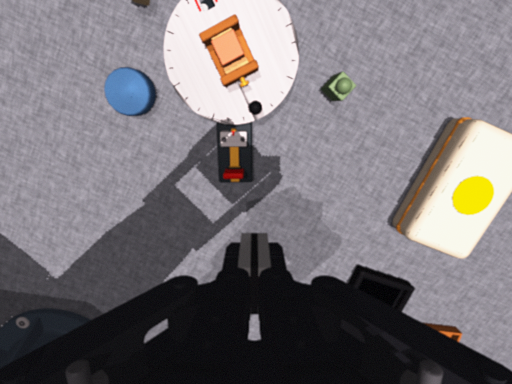

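The wrist picture shows the disc spanning columns 163–299, the knob ball at (row 107, col 255), the slot lines near (3,207), and the tab's top at (174,233). Next I'll fit these geometrically.

```bash
python3 - <<'E'
from h import *
from scipy.optimize import least_squares
P=camera_params("wrist");im=cv2.imread("pics/w1.png").astype(int)
# white disc pixels: bright and neutral, region of interest
m=((im.min(2)>165)).astype(np.uint8); m[:,:140]=0;m[:,310:]=0;m[128:]=0
n,l,st,_=cv2.connectedComponentsWithStats(m);k=1+st[1:,4].argmax();m=(l==k).astype(np.uint8)
c=max(cv2.findContours(m,cv2.RETR_EXTERNAL,cv2.CHAIN_APPROX_NONE)[0],key=len)[:,0]
h=cv2.convexHull(c)[:,0]; h=h[(h[:,1]>2)]
X=np.array([ray("wrist",(r,q),42,P)[:2] for q,r in h])
f=least_squares(lambda p:np.hypot(*(X-p[:2]).T)-p[2],[620,-88,85],loss="soft_l1")
print("circle",f.x,len(X),np.abs(f.fun).max()); C=f.x[:2]
f2=least_squares(lambda p:np.hypot(*(X-p).T)-85,C,loss="soft_l1");print(f2.x)
C=f2.x
for n,rc,z in (("knob",(107,255),76),("slot",(3,207),42),("tabtop",(170,233),74),("tabnet",(169,233),65),("tabbot",(178,233),74)):
    p=ray("wrist",rc,z,P)[:2];d=p-C;print(n,p.round(1),np.hypot(*d).round(1),np.degrees(np.arctan2(d[1],d[0])).round(1))
R=np.array(P["R"]);print("cam",-R.T@P["t"])
E
```

```text
circle [626.06817448 -84.9721352   85.83644449] 33 2.200461147982381
[625.35826537 -85.01339441]
knob [ 581.4 -139.3] 69.8 -129.0
slot [666.3 -35.8] 64.0 50.2
tabtop [ 498.1 -146.5] 141.3 -154.2
tabnet [ 497.3 -146.2] 141.9 -154.5
tabbot [ 488.3 -150.8] 152.0 -154.4
cam [ 583.44899051 -136.74699568  454.29401161]
```

Emit:
{"fn": "jog_arm", "kwargs": {
  "moves": [
    [0.062, -0.028, 0.12, 0, 0, -0.0014, 0],
    [0.062, -0.028, 0.12, 0, 0, -0.0014, 0],
    [0.062, -0.028, 0.12, 0, 0, -0.0014, 0],
    [0.062, -0.028, 0.12, 0, 0, -0.0014, 0],
    [0, 0, 0.12, 0, 0, 0, 0],
    [0, 0, 0.12, 0, 0, 0, 0],
    [0, 0, 0.12, 0, 0, 0, 0],
    [0, 0, 0.1, 0, 0, 0, 0],
    [0, 0, 0.05, 0, 0, 0, 0],
    [0, 0, 0, 0, 0, 0, 0]
  ]
}}

```text
time: 4.2
ee_pos: [562.6, -114.9, 74.5]
tcp_rot: [0.974, 0.225, -0.0, -0.0]
contact_force: [-0.5, 0.0, 0.4]
width: 0.0
gripper_force: 0.0
```

```bash
python3 - <<'E'
from h import *
s=get_state();print(s["time"],s["ee_pos"],s["tcp_rot"])
im=capture("wrist");cv2.imwrite("pics/w2.png",im[:,:,::-1])
for z,r in ((53,0),):
  print(proj("wrist",[581.4,-139.3,76]),proj("wrist",[625.4,-85,42]))
E
```

```text
4.2 [ 562.61943911 -114.85088534   74.47831236] [ 9.74451592e-01  2.24597114e-01 -4.22756321e-04 -2.29988329e-04]
(np.float64(246.64269249303067), np.float64(316.21370072207003)) (np.float64(109.73994354100125), np.float64(255.035500150066))
```

View pics/w2.png

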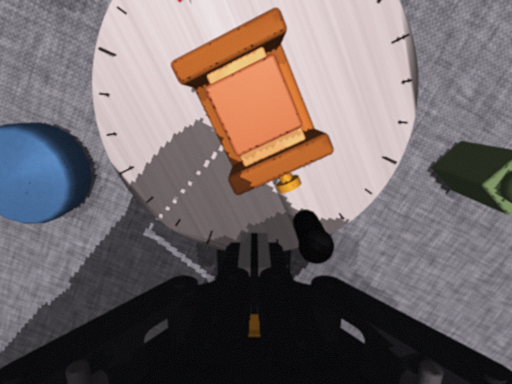

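The wrist picture shows the knob at (row 246, col 318), within 2 px of the prediction, just beside the fingertips. The seal bed is clear. I'll lower a little and begin pushing round.

Emit:
{"fn": "jog_arm", "kwargs": {
  "moves": [
    [0, 0, 0.014, 0, 0, 0, 0],
    [0, 0, 0.01, 0, 0, 0, 0],
    [0.0002, 0.0098, 0, 0, 0, -0.0111, 0],
    [0.0002, 0.0098, 0, 0, 0, -0.0111, 0],
    [0.0002, 0.0098, 0, 0, 0, -0.0111, 0],
    [0.0002, 0.0098, 0, 0, 0, -0.0111, 0],
    [0.0002, 0.0098, 0, 0, 0, -0.0111, 0],
    [0.0004, 0.0147, 0, 0, 0, -0.0167, 0],
    [0.0004, 0.0147, 0, 0, 0, -0.0167, 0],
    [0.0004, 0.0147, 0, 0, 0, -0.0167, 0],
    [0.0004, 0.0147, 0, 0, 0, -0.0167, 0],
    [0.0004, 0.0147, 0, 0, 0, -0.0167, 0]
  ]
}}

```text
time: 5.75
ee_pos: [581.8, -138.6, 68.9]
tcp_rot: [0.902, 0.432, -0.0, -0.0]
contact_force: [-1.4, 0.6, 0.7]
width: -0.2
gripper_force: 0.6
```

```bash
cat > st.py <<'E'
from h import *
C=np.array([625.4,-85.0])
s=get_state();d=s["ee_pos"][:2]-C;q=s["tcp_rot"]
print(s["time"],s["ee_pos"].round(1),"r",np.hypot(*d).round(1),"psi",np.degrees(np.arctan2(d[1],d[0])).round(1),"yaw",np.degrees(2*np.arctan2(q[1],q[0])).round(1),"j",s["joints"].round(2),"F",s["contact_force"].round(1))
E
python3 st.py; python3 -c "
from h import *
im=capture('wrist');cv2.imwrite('pics/w3.png',im[:,:,::-1])"
```

```text
5.75 [ 581.8 -138.6   68.9] r 69.1 psi -129.1 yaw 51.1 j [-0.31  0.66  1.64 -0.    0.84  0.37] F [-1.4  0.6  0.7]
```

View pics/w3.png

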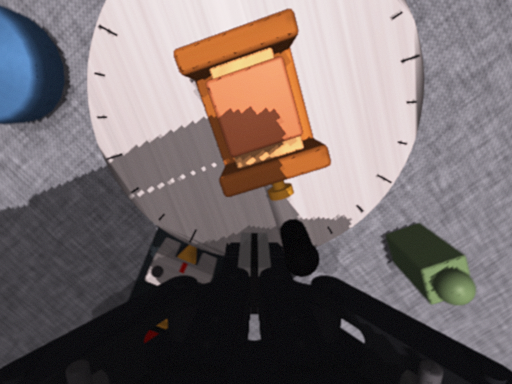

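The disc follows: the knob is at (260,302) against the fingertips, and the green seal is clear. I'll continue.

Emit:
{"fn": "jog_arm", "kwargs": {
  "moves": [
    [0.0004, 0.0147, 0, 0, 0, -0.0167, 0],
    [0.0004, 0.0147, 0, 0, 0, -0.0167, 0],
    [0.0004, 0.0147, 0, 0, 0, -0.0167, 0],
    [0.0004, 0.0147, 0, 0, 0, -0.0167, 0],
    [0.0004, 0.0147, 0, 0, 0, -0.0167, 0],
    [0.0004, 0.0147, 0, 0, 0, -0.0167, 0],
    [0.0004, 0.0147, 0, 0, 0, -0.0167, 0],
    [0.0004, 0.0147, 0, 0, 0, -0.0167, 0],
    [0.0004, 0.0147, 0, 0, 0, -0.0167, 0],
    [0.0004, 0.0147, 0, 0, 0, -0.0167, 0],
    [0.0004, 0.0147, 0, 0, 0, -0.0167, 0],
    [0.0004, 0.0147, 0, 0, 0, -0.0167, 0]
  ]
}}

```text
time: 7.3
ee_pos: [622.3, -154.1, 68.8]
tcp_rot: [0.725, 0.689, -0.0, -0.0]
contact_force: [-0.9, -0.5, 0.0]
width: -0.0
gripper_force: 0.5
```

Emit:
{"fn": "jog_arm", "kwargs": {
  "moves": [
    [0.0004, 0.0147, 0, 0, 0, -0.0167, 0],
    [0.0004, 0.0147, 0, 0, 0, -0.0167, 0],
    [0.0004, 0.0147, 0, 0, 0, -0.0167, 0],
    [0.0004, 0.0147, 0, 0, 0, -0.0167, 0],
    [0.0004, 0.0147, 0, 0, 0, -0.0167, 0],
    [0.0004, 0.0147, 0, 0, 0, -0.0167, 0],
    [0.0004, 0.0147, 0, 0, 0, -0.0167, 0],
    [0.0004, 0.0147, 0, 0, 0, -0.0167, 0],
    [0.0004, 0.0147, 0, 0, 0, -0.0167, 0],
    [0.0004, 0.0147, 0, 0, 0, -0.0167, 0],
    [0.0004, 0.0147, 0, 0, 0, -0.0167, 0],
    [0.0004, 0.0147, 0, 0, 0, -0.0167, 0]
  ]
}}

```text
time: 8.8
ee_pos: [664.3, -142.8, 68.8]
tcp_rot: [0.476, 0.88, -0.0, 0.0]
contact_force: [-0.9, -1.1, 0.0]
width: 0.1
gripper_force: 0.5
```

```bash
python3 st.py; python3 -c "
from h import *
im=capture('wrist');cv2.imwrite('pics/w4.png',im[:,:,::-1])"
```

```text
8.8 [ 664.3 -142.8   68.8] r 69.7 psi -56.0 yaw 123.2 j [-0.28  0.78  1.4  -0.    0.96 -0.86] F [-0.9 -1.1  0. ]
```

View pics/w4.png

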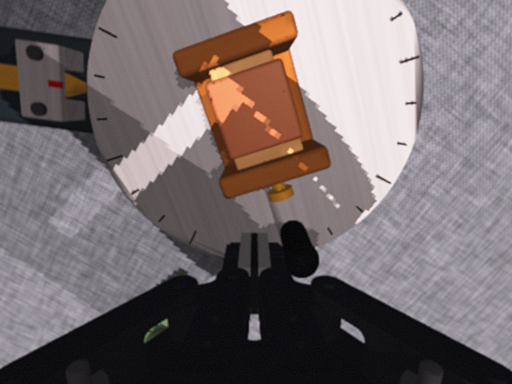

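The knob is still held at (261,303), the guide's red mark is at (84,57), and the bar's nose tip is at (88,87). I'll calculate the remaining angle.

```bash
python3 - <<'E'
from h import *
C=np.array([625.4,-85.0])
for n,rc,z in (("ball",(262,303),76),("ball",(258,303),76),("knobfoot?",(228,293),60),("nose",(88,86),36),("guide",(84,57),49),("bedscrewdir",(190,281),60)):
    p=ray("wrist",rc,z)[:2];d=p-C;print(n,p.round(1),np.hypot(*d).round(1),np.degrees(np.arctan2(d[1],d[0])).round(1))
P=camera_params("wrist");im=cv2.imread("pics/w4.png").astype(int)
# rim from points by eye: left, right edge
X=np.array([ray("wrist",rc,42,P)[:2] for rc in ((75,88),(150,110),(75,419),(150,405),(195,150))])
from scipy.optimize import least_squares
print(least_squares(lambda p:np.hypot(*(X-p).T)-85,C).x)
E
```

```text
ball [ 681.7 -128.3] 71.0 -37.6
ball [ 680.5 -126.6] 69.0 -37.1
knobfoot? [ 673.4 -121.3] 60.2 -37.1
nose [ 546.  -123.1] 88.1 -154.4
guide [ 539.8 -125.8] 94.9 -154.5
bedscrewdir [ 656.8 -108.2] 39.0 -36.4
[618.05509072 -71.68429076]
```

Emit:
{"fn": "jog_arm", "kwargs": {
  "moves": [
    [0.0004, 0.0147, 0, 0, 0, -0.0167, 0],
    [0.0004, 0.0147, 0, 0, 0, -0.0167, 0],
    [0.0004, 0.0147, 0, 0, 0, -0.0167, 0],
    [0.0004, 0.0147, 0, 0, 0, -0.0167, 0],
    [0.0004, 0.0147, 0, 0, 0, -0.0167, 0],
    [0.0004, 0.0147, 0, 0, 0, -0.0167, 0],
    [0.0004, 0.0147, 0, 0, 0, -0.0167, 0],
    [0.0004, 0.0147, 0, 0, 0, -0.0167, 0],
    [0.0004, 0.0147, 0, 0, 0, -0.0167, 0],
    [0.0004, 0.0147, 0, 0, 0, -0.0167, 0],
    [0.0004, 0.0147, 0, 0, 0, -0.0167, 0],
    [0.0004, 0.0147, 0, 0, 0, -0.0167, 0]
  ]
}}

```text
time: 10.35
ee_pos: [691.5, -108.9, 68.9]
tcp_rot: [0.18, 0.984, -0.0, 0.0]
contact_force: [-0.0, -0.8, -0.9]
width: 0.1
gripper_force: 0.5
```

Emit:
{"fn": "jog_arm", "kwargs": {
  "moves": [
    [0.0004, 0.0147, 0, 0, 0, -0.0167, 0],
    [0.0004, 0.0147, 0, 0, 0, -0.0167, 0],
    [0.0004, 0.0147, 0, 0, 0, -0.0167, 0],
    [0.0004, 0.0147, 0, 0, 0, -0.0167, 0],
    [0.0004, 0.0147, 0, 0, 0, -0.0167, 0],
    [0.0004, 0.0147, 0, 0, 0, -0.0167, 0],
    [0.0002, 0.0098, 0, 0, 0, -0.0111, 0],
    [0.0002, 0.0098, 0, 0, 0, -0.0111, 0],
    [0, 0, 0, 0, 0, 0, 0],
    [0, 0, 0, 0, 0, 0, 0]
  ]
}}

```text
time: 11.6
ee_pos: [695.8, -82.3, 68.7]
tcp_rot: [-0.011, 1.0, 0.0, -0.0]
contact_force: [-0.5, -0.2, -0.2]
width: 0.2
gripper_force: 0.0
```

```bash
python3 st.py; python3 -c "
from h import *
im=capture('wrist');cv2.imwrite('pics/w5.png',im[:,:,::-1])
C=np.array([625.4,-85.0])
for a in (0,15,25.5):
  t=np.radians(a);print(a,proj('wrist',[*(C+70*np.array([np.cos(t),np.sin(t)])),76]))
t=np.radians(205.5);print(proj('wrist',[*(C+85*np.array([np.cos(t),np.sin(t)])),42]))"
```

```text
11.6 [695.8 -82.3  68.7] r 70.5 psi 2.2 yaw 181.2 j [-0.18  0.81  1.33  0.    1.   -1.78] F [-0.5 -0.2 -0.2]
0 (np.float64(267.1551696713198), np.float64(248.7040529086549))
15 (np.float64(263.3563723678125), np.float64(287.45980928206546))
25.5 (np.float64(255.32802069332493), np.float64(313.8226436437762))
(np.float64(-71.79672075416224), np.float64(171.9563318732801))
```

View pics/w5.png

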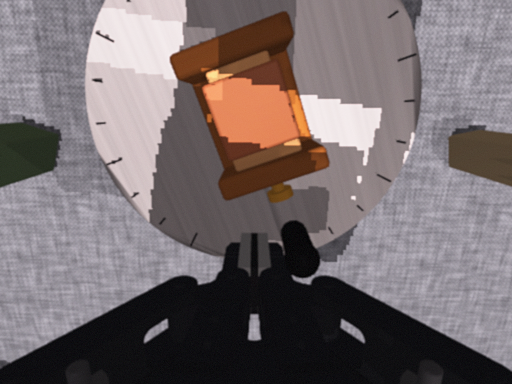

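The knob is at (262,303), which is about 21°, so 4.5° remain. I'll push that far, pause, back off and rise, and then check the slot.

Emit:
{"fn": "jog_arm", "kwargs": {
  "moves": [
    [0.0002, 0.0098, 0, 0, 0, -0.0111, 0],
    [0.0001, 0.0073, 0, 0, 0, -0.0083, 0],
    [0.0001, 0.0049, 0, 0, 0, -0.0056, 0],
    [0, 0, 0, 0, 0, 0, 0],
    [0, 0, 0, 0, 0, 0, 0],
    [0, -0.02, 0, 0, 0, 0, 0],
    [0, -0.02, -0.05, 0, 0, 0, 0],
    [0, 0, -0.2, 0, 0, 0, 0],
    [0, 0, -0.2, 0, 0, 0, 0],
    [0.2, 0, -0.2, 0, 0, 0, 0],
    [0.2, 0, -0.2, 0, 0, 0, 0],
    [0, 0, 0, 0, 0, 0, 0]
  ]
}}

```text
time: 13.15
ee_pos: [608.1, -96.5, 275.1]
tcp_rot: [-0.05, 0.999, -0.001, 0.003]
contact_force: [0.7, -0.2, 0.5]
width: 0.1
gripper_force: 0.0
```

```bash
python3 st.py; python3 look.py w6; python3 -c "
from h import *
C=np.array([625.4,-85.0])
for r,a,z in ((70,25.5,76),(85,205.5,42),(57,205.5,42),(153,205.5,60)):
  t=np.radians(a);print(r,a,proj('wrist',[*(C+r*np.array([np.cos(t),np.sin(t)])),z]))"
```

```text
13.15 [608.1 -96.5 275.1] r 20.8 psi -146.4 yaw 185.7 j [-0.23  0.44  1.44 -0.    1.26 -1.9 ] F [ 0.7 -0.2  0.5]
13.2 [608.6 -96.2 272.6] [-0.05   0.999 -0.001  0.002] 0.20719054278399615 [0.5 0.3 0.4]
centre [(array([178., 266.]), 0.95, array([622. , -80.9]))]
slot [(array([175., 263.]), 0.62, array([620.1, -84. ]))]
knob [(array([174., 261.]), 0.87, array([613.3, -88.1]))]
tab [(array([ 64., 224.]), 0.71, array([ 498.1, -140.3]))]
green_seal [(array([190., 150.]), 0.71, array([ 656.9, -230.4])), (array([175., 263.]), 0.32, array([622. , -84.3]))]
70 25.5 (np.float64(242.80031896727965), np.float64(281.24477192089296))
85 205.5 (np.float64(115.32240974967873), np.float64(236.81712425256134))
57 205.5 (np.float64(138.27008568567848), np.float64(245.15387051163813))
153 205.5 (np.float64(52.46778463091019), np.float64(212.8434549178573))
```

View pics/w6.png

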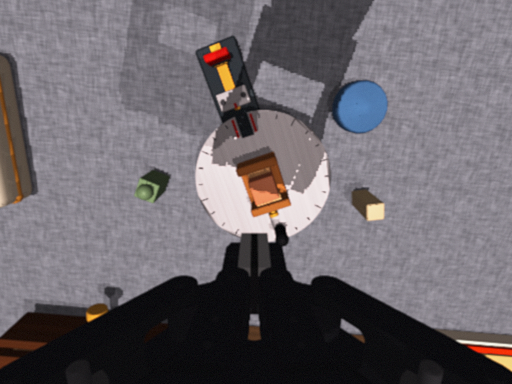

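The slot, with its red edges, is at (124,244) and appears in line with the bar from tab (56,217) to guide (97,235). I'll check it zoomed.

```bash
python3 -c "
from h import *
s=get_state();print(s['ee_pos'])
im=capture('wrist')[:,:,::-1]
cv2.imwrite('pics/w7.png',cv2.resize(im[25:145,180:300],(600,600),interpolation=cv2.INTER_CUBIC))
C=np.array([625.4,-85.0])
for r,a,z in ((85,205.5,42),(57,205.5,42),(153,205.5,74)):
  t=np.radians(a);p=proj('wrist',[*(C+r*np.array([np.cos(t),np.sin(t)])),z]);print((p[0]-25)*5,(p[1]-180)*5)"
```

```text
[608.81140411 -95.5373829  268.33863649]
451.53036285132987 284.0837334692536
566.2507480683008 325.75676414557233
125.38644453381345 155.0218502548246
```

View pics/w7.png

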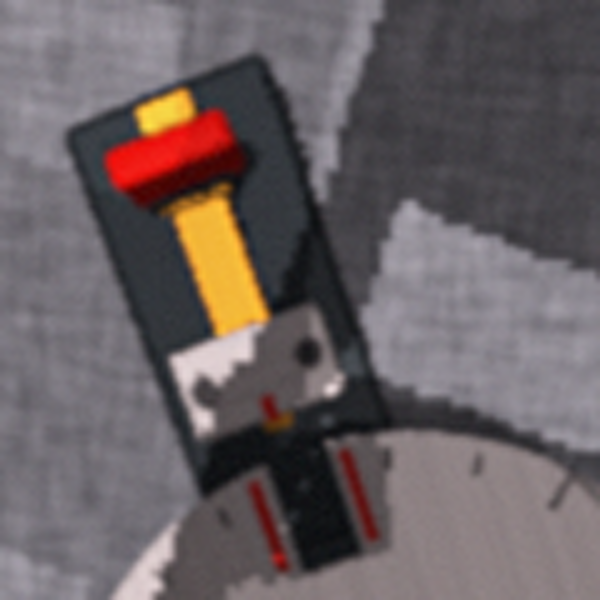

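The slot lies within about 2 mm of the bar's axis: its middle is at (460,300) zoomed, against an expected (460,290). That is inside the 5 mm limit, so I'll go round behind the tab.

Emit:
{"fn": "jog_arm", "kwargs": {
  "moves": [
    [0.1975, -0.0677, 0, 0, 0, 0, 0],
    [0.1975, -0.0677, 0, 0, 0, 0, 0],
    [0.1975, -0.0677, 0, 0, 0, 0, 0],
    [0, 0, 0.1, 0, 0, -0.055, 0],
    [0, 0, 0.1, 0, 0, -0.055, 0],
    [0, 0, 0.15, 0, 0, 0, 0],
    [0, 0, 0.15, 0, 0, 0, 0],
    [0, 0, 0, 0, 0, 0, 0],
    [0, 0, 0, 0, 0, 0, 0]
  ]
}}

```text
time: 14.62
ee_pos: [467.0, -161.2, 145.7]
tcp_rot: [-0.221, 0.975, -0.0, 0.0]
contact_force: [-0.0, 0.1, -0.2]
width: -0.2
gripper_force: 0.0
```

```bash
cat > rel.py <<'E'
from h import *
C=np.array([625.4,-85.0]);s=get_state();a=np.radians(205.5);u=np.array([np.cos(a),np.sin(a)]);v=np.array([u[1],-u[0]])
d=s["ee_pos"][:2]-C;print("along",d@u,"side(+tool y)",d@v)
E
python3 st.py; python3 rel.py
```

```text
14.625 [ 467.  -161.2  145.7] r 175.8 psi -154.3 yaw 205.6 j [-0.43  0.38  1.88  0.    0.88 -2.44] F [-0.   0.1 -0.2]
along 175.77280168046636 side(+tool y) -0.6266432155600729
```

Emit:
{"fn": "jog_arm", "kwargs": {
  "moves": [
    [0, 0, 0.12, 0, 0, 0, 0],
    [0, 0, 0.12, 0, 0, 0, 0],
    [0, 0, 0.084, 0, 0, 0, 0],
    [0, 0, 0, 0, 0, 0, 0],
    [-0.012, 0, 0, 0, 0, 0, 0],
    [-0.012, 0, 0, 0, 0, 0, 0],
    [-0.008, 0, 0, 0, 0, 0, 0],
    [-0.008, 0, 0, 0, 0, 0, 0],
    [-0.008, 0, 0, 0, 0, 0, 0],
    [-0.008, 0, 0, 0, 0, 0, 0],
    [-0.008, 0, 0, 0, 0, 0, 0]
  ]
}}

```text
time: 16.0
ee_pos: [480.6, -154.1, 63.7]
tcp_rot: [-0.221, 0.975, 0.0, -0.0]
contact_force: [-2.2, -2.0, 2.7]
width: -0.1
gripper_force: 1.6
```

```bash
python3 st.py; python3 rel.py
```

```text
16.0 [ 480.6 -154.1   63.7] r 160.5 psi -154.5 yaw 205.5 j [-0.4   0.54  1.9  -0.    0.71 -2.42] F [-2.2 -2.   2.7]
along 160.455368377912 side(+tool y) -0.06468185500429184
```

Emit:
{"fn": "jog_arm", "kwargs": {
  "moves": [
    [-0.008, 0, 0, 0, 0, 0, 0],
    [-0.008, 0, 0, 0, 0, 0, 0],
    [-0.008, 0, 0, 0, 0, 0, 0],
    [-0.008, 0, 0, 0, 0, 0, 0],
    [-0.008, 0, 0, 0, 0, 0, 0],
    [-0.008, 0, 0, 0, 0, 0, 0]
  ]
}}

```text
time: 16.75
ee_pos: [491.7, -148.9, 63.7]
tcp_rot: [-0.221, 0.975, 0.0, -0.0]
contact_force: [-3.3, -2.2, 1.5]
width: -0.1
gripper_force: 1.5
```

Emit:
{"fn": "jog_arm", "kwargs": {
  "moves": [
    [-0.008, 0, 0, 0, 0, 0, 0],
    [-0.008, 0, 0, 0, 0, 0, 0],
    [-0.008, 0, 0, 0, 0, 0, 0],
    [-0.008, 0, 0, 0, 0, 0, 0]
  ]
}}

```text
time: 17.25
ee_pos: [498.9, -145.4, 63.7]
tcp_rot: [-0.221, 0.975, 0.0, -0.0]
contact_force: [-2.4, -2.3, 1.4]
width: -0.0
gripper_force: 1.5
```

```bash
python3 st.py; python3 rel.py
```

```text
17.25 [ 498.9 -145.4   63.7] r 140.2 psi -154.5 yaw 205.5 j [-0.37  0.56  1.86  0.    0.73 -2.39] F [-2.4 -2.3  1.4]
along 140.15973764897572 side(+tool y) -0.06772783362748337
```

Emit:
{"fn": "jog_arm", "kwargs": {
  "moves": [
    [-0.006, 0, 0, 0, 0, 0, 0],
    [-0.006, 0, 0, 0, 0, 0, 0],
    [-0.004, 0, 0, 0, 0, 0, 0]
  ]
}}

```text
time: 17.62
ee_pos: [502.5, -143.7, 63.7]
tcp_rot: [-0.221, 0.975, -0.0, 0.0]
contact_force: [-1.5, -0.8, 1.1]
width: -0.3
gripper_force: 1.5
```

Emit:
{"fn": "jog_arm", "kwargs": {
  "moves": [
    [-0.004, 0, 0, 0, 0, 0, 0],
    [-0.004, 0, 0, 0, 0, 0, 0]
  ]
}}

```text
time: 17.88
ee_pos: [504.3, -142.9, 63.7]
tcp_rot: [-0.221, 0.975, 0.0, -0.0]
contact_force: [-2.3, -1.7, 1.3]
width: 0.1
gripper_force: 1.5
```

Now at about 134 mm along with no stop felt yet, so I'll go on in 1 mm steps.

Emit:
{"fn": "jog_arm", "kwargs": {
  "moves": [
    [-0.004, 0, 0, 0, 0, 0, 0],
    [-0.004, 0, 0, 0, 0, 0, 0]
  ]
}}

```text
time: 18.12
ee_pos: [505.9, -142.1, 63.7]
tcp_rot: [-0.221, 0.975, 0.0, -0.0]
contact_force: [-8.7, -5.0, 4.3]
width: -0.3
gripper_force: 4.8
```

Emit:
{"fn": "jog_arm", "kwargs": {
  "moves": [
    [-0.004, 0, 0, 0, 0, 0, 0],
    [0, 0, 0, 0, 0, 0, 0]
  ]
}}

```text
time: 18.38
ee_pos: [505.9, -142.0, 63.6]
tcp_rot: [-0.221, 0.975, 0.0, -0.001]
contact_force: [-9.5, -7.5, 6.0]
width: 0.1
gripper_force: 6.0
```

Emit:
{"fn": "jog_arm", "kwargs": {
  "moves": [
    [-0.004, 0, 0, 0, 0, 0, 0],
    [0, 0, 0, 0, 0, 0, 0]
  ]
}}

```text
time: 18.62
ee_pos: [506.0, -141.9, 63.6]
tcp_rot: [-0.221, 0.975, 0.0, -0.002]
contact_force: [-15.6, -11.3, 9.4]
width: -0.1
gripper_force: 9.5
```

```bash
python3 st.py; python3 rel.py
```

```text
18.625 [ 506.  -141.9   63.6] r 132.3 psi -154.5 yaw 205.6 j [-0.36  0.57  1.84 -0.    0.74 -2.38] F [-15.6 -11.3   9.4]
along 132.32932018892868 side(+tool y) 0.02157894225789938
```

Firm stop at about 19 N after roughly 30 mm of travel. I'll retreat, rise and verify.

Emit:
{"fn": "jog_arm", "kwargs": {
  "moves": [
    [0.02, 0, 0, 0, 0, 0, 0],
    [0.06, 0, 0, 0, 0, 0, 0],
    [0.1, 0, -0.05, 0, 0, 0, 0],
    [0, 0, -0.2, 0, 0, 0, 0],
    [0, 0, -0.2, 0, 0, 0, 0],
    [-0.15, 0, -0.2, 0, 0, 0, 0],
    [-0.15, 0, -0.2, 0, 0, 0, 0],
    [-0.15, 0, 0, 0, 0, 0, 0],
    [-0.15, 0, 0, 0, 0, 0, 0],
    [0, 0, 0, 0, 0, 0, 0],
    [0, 0, 0, 0, 0, 0, 0],
    [0, 0, 0, 0, 0, 0, 0]
  ]
}}

```text
time: 20.12
ee_pos: [601.9, -96.4, 276.3]
tcp_rot: [-0.221, 0.975, 0.0, -0.0]
contact_force: [-0.1, -0.2, -0.7]
width: -0.1
gripper_force: 0.0
```

```bash
python3 -c "
from h import *
im=capture('wrist')[:,:,::-1]
C=np.array([625.4,-85.0]);t=np.radians(205.5);u=np.array([np.cos(t),np.sin(t)])
p=proj('wrist',[*(C+100*u),42]);r=int(np.clip(p[0]-60,0,264));c=int(np.clip(p[1]-60,0,392))
cv2.imwrite('pics/w8.png',cv2.resize(im[r:r+120,c:c+120],(600,600),interpolation=cv2.INTER_CUBIC))
for a,z in ((85,42),(61,41),(119,74),(149,74)):
  p=proj('wrist',[*(C+a*u),z]);print(a,(p[0]-r)*5,(p[1]-c)*5)
s=get_state();print(s['ee_pos'],s['contact_force'],s['time'])"
```

```text
85 368.7065627936715 304.6213726488303
61 470.27026402445654 304.63686509697965
119 208.8275951160452 304.57470344977185
149 53.65345570485356 304.55134720018634
[601.96330911 -96.4114619  276.37800917] [-0.96471618 -0.67066464  0.60562415] 20.175
```

View pics/w8.png

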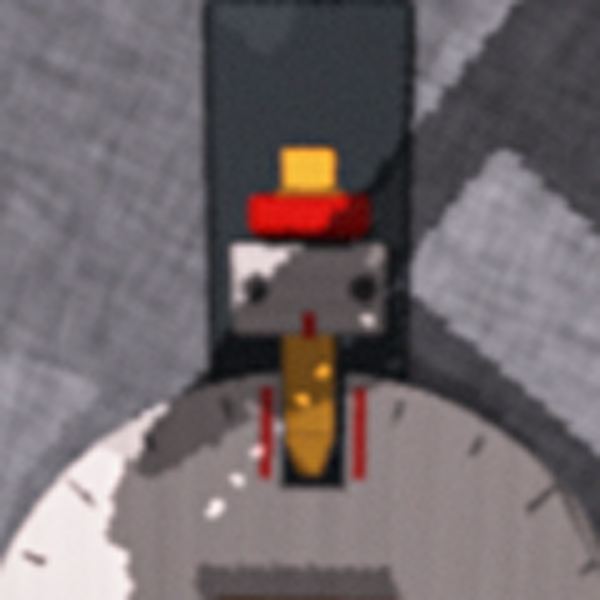

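The bar's nose is at (470,312) in the slot as predicted for home, the tab is against the guide at (215,308), and the slot is centred. I'm handing the job in.

```bash
python3 -c "
from rig import *
print(close_job())"
```

```text
the job is handed in; nothing more can be done
None
```

The turntable is locked: I turned the disc until its slot faced the bar and pushed the bar fully home, the last picture showed it seated, and the job is handed in, though no verdict came back.

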